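Stack the belt grinder's wheel axle

ROBOT

A 6-joint arm with a two-finger parallel gripper is mounted at the origin on the work surface. World frame = base frame: x ahead of the robot, y to its left, z up, the work surface at z = 0. Lengths are in m, angles in degrees, forces in N, time in s.
With the tool pointing down it reaches from about 0.35 to 0.875 m from the base axis. Payload 4.2 kg.
Tool frame: the origin (TCP) lies between the finger pads; the fingertips stand 19 mm ahead of it and the grasp point (between the pads) is the TCP; z points along the fingers, y is the line along which they close (so a half turn about z gives the same grasp; the last joint's range is limited). The gripper opens to 87 mm and grips with 3 to 60 N. Pads are 19 mm wide; open, the fingers measure 117 mm over their backs; the gripper's body (75 mm by 190 mm) begins 51 mm behind the grasp point.
Start: joints at [-53.766, 22.042, 0.453, 0, -68.411, -14.817], TCP at [0.228, -0.582, 0.242] pointing down, gripper open.
Joint ranges: [-179.83, 179.83], [-69.29, 118.12], [-61.27, 80.66], [-181.25, 117.63], [-171.15, -9.14], [-177.46, 177.46]. Speed limits (degrees/s): [159.86, 159.86, 180, 180, 180, 180].

INTERFACE

Orientations are given as a 3x3 rotation matrix whose columns are the frame's x, y, z axes.
In Python, from station import r gives the robot as it stands.
- The arm moves only by the tool drive_tool, never from a script. Its argument "steps" is one flat list of numbers, 7 for each row, row after row: the turn, a rotation vector about the tool's x, y, z in rad, then the shift along the tool's x, y, z in m, then the opening, from 0 (shut) to 1 (fully open). A call has 1 to 10 rows; each row shifts and turns the commanded pose from where the row before left it, along the tool's axes as they then stand; what a row does not reach is not made up. A row lasts 1/12 s, in which the tool goes at most 41.7 mm and 7.16 degrees, less where a joint would pass 70% of its speed; a pose out of reach is approached as far as the arm can. A call is refused whole if a number of a shift passes 0.0417 or a number of a turn 0.125, either way. A call with a gripper value outside its range is refused whole. The fingers move at their own pace and stop on an object; the grip force is fixed at half the most. Time passes only in rows, so rows that do not move let the fingers close. It gives the time, the measured TCP pose, the force, the opening and the grip force at its end, in the units of the state.
- r.sense(): the state, without advancing time (a new reading comes with each control period).
- r.capture(name): name is "scene" or "top" or "wrist"; returns the picture (400x640x3 uint8, blue, green, red); there is no depth.
- r.camera_params(name): a dict with "camera_matrix" (3x3 intrinsics, pixels), "extrinsics" (4x4, takes a point from world to camera coordinates). Camera axes: x right, y down, z forward; pixel columns grow to the right and rows downward; lengths in m; the calibration is good to about 2 mm. The wrist camera is an equidistant fisheye: a pixel r from the principal point sees the ray r / f radians off the axis. A picture is of the moment at which its call begins: read the wrist's pose just before it. camera_params takes no time and is no camera call; for the wrist camera it gives the pose at the moment of the call.
- r.finish_job(): hands the job in; it is judged then, once.
The state is a dict: "time_s": time; "joints": joint angles; "joint_velocities": joint speeds; "effort": joint torques, N m; "tcp_pos": TCP position; "ee_rot": TCP orientation; "wrist_force": force on the tool from outside, world axes, zero at the start; "moment": the same for the moment, N m; "gripper_width": opening from 0.0 (shut) to 1.0 (fully open); "gripper_force": force on a finger pad.
Only numpy, scipy, OpenCV 4.12 (cv2) and the standard library are available. Lean on these libraries where they do the work, as an engineer would, in place of code of your own. Each camera call takes 0.05 s, during which the arm holds its last target. There are 200 camera calls.

TASK

The spacer is already on the belt grinder's upright axle. Thread the wide flat washer onto the axle so that it lies flat on the spacer, then thread the short bushing on top so that it sits flat on the washer, and let go.

Things in the scene. Friction and masses are not known exactly. Their poses are not given: they have to be found in the camera images.
- seat (a point): On the axle stand, which is fixed to the bench: the point on the axle's centre line at the top face of the spacer, 50 mm above the bench; z up along the axle. The stand is a grey base plate 90 x 90 x 20 mm (its underside on the bench); on it stands the fixed steel spacer tube, 44 mm across and 30 mm high, and out of it rises the axle, a steel rod 14 mm across that ends 42 mm above this point, its last 10 mm tapering to 6 mm. The place and turn of the stand vary.
- washer_mid (a point): Loose flat steel washer, 56 mm outside, hole 30 mm, 10 mm thick, about 0.13 kg, lying flat on the bench; the point is at its centre, half-way up (5 mm above its underside), z along its hole. A blank steel disc of the same outside size without a hole and a much smaller washer also lie on the bench: not these.
- bushing_mid (a point): Loose short steel bushing (thick-walled ring), 46 mm outside, hole 28 mm, 28 mm high, about 0.22 kg, standing on its end on the bench; the point is at its centre, half-way up (14 mm above its underside), z along its hole. A tube of the same diameters but 62 mm high also stands on the bench: not this one. Washer, bushing, blank disc and tall tube stand in any of four places, at least 90 mm from centre to centre, to the left and right of the stand.

How it is judged (in metres and radians):
On the way:
1. the washer is threaded on the axle and lies flat on the spacer, before the bushing goes on (horizontal distance between washer_mid and seat below 0.012 m and z of washer_mid in the frame of seat between 0.002 and 0.009 m and angle between the z axis of washer_mid and the z axis of seat, either way round below 0.175 rad and horizontal distance between bushing_mid and seat above 0.05 m), for 0.2 s.
At the end, for the whole second after the job is handed in: Washer on the axle, flat (10 deg) on the spacer: centre 2 to 9 mm above the spacer's top, within 12 mm of the axle line. Bushing on the axle on top of it, upright (10 deg): centre 20 to 29 mm above the spacer's top, within 12 mm of the axle line (horizontal distance between each of washer_mid, bushing_mid and seat below 0.012 m and z of washer_mid in the frame of seat between 0.002 and 0.009 m and angle between the z axis of each of washer_mid, bushing_mid and the z axis of seat, either way round below 0.175 rad and z of bushing_mid in the frame of seat between 0.02 and 0.029 m); the robot touches nothing.
It also fails if it takes over 64 s, if anything falls off the work surface, if the arm or the gripper's body presses on something with over 40 N, if the wrist force passes 120 N, or if a joint passes its speed limit or range.

## Working session

There is one attempt and no reset: what is moved stays moved. The work goes in short steps, Python scripts to look and compute and a tool call to move; the robot and the scene stay as the last step left them, time stands still between calls to the robot, and variables do not carry over. Pictures are saved under pics/ and viewed, at most 10 in all, crops included, and the job is handed in when it is done.

Besides the shell and the picture viewer there is one more tool, called after "Call:" in YAML: its name, and indented under it one key for each argument. drive_tool: Moves the arm, as the interface text tells. Its arguments: {"type":"object","properties":{"steps":{"type":"array"}},"required":["steps"]}

```bash
mkdir -p pics; python3 - <<'E'
from station import r
import cv2,numpy as np
for n in("top","scene"):
    im=r.capture(n);cv2.imwrite(f"pics/{n}0.png",im);p=r.camera_params(n);print(n,np.round(p["camera_matrix"],1).tolist(),np.round(p["extrinsics"],4).tolist())
s=r.sense();print(s["time_s"],np.round(s["tcp_pos"],4),np.round(s["ee_rot"],3).tolist(),s["gripper_width"])
E
```

```text
top [[371.6, 0.0, 329.3], [0.0, 371.6, 199.9], [0.0, 0.0, 1.0]] [[0.0144, -0.9999, -0.0094, 0.0106], [-0.9843, -0.0125, -0.1758, 0.5274], [0.1757, 0.0118, -0.9844, 0.7586], [0.0, 0.0, 0.0, 1.0]]
scene [[394.0, 0.0, 319.6], [0.0, 394.0, 191.6], [0.0, 0.0, 1.0]] [[-0.3382, 0.941, -0.0159, 0.1927], [0.77, 0.2669, -0.5795, -0.3785], [-0.541, -0.2082, -0.8148, 1.2338], [0.0, 0.0, 0.0, 1.0]]
0.1 [ 0.228  -0.5814  0.2406] [[-0.931, -0.365, -0.001], [-0.365, 0.931, 0.002], [0.0, 0.002, -1.0]] 1.004387816488262
```

View pics/top0.png

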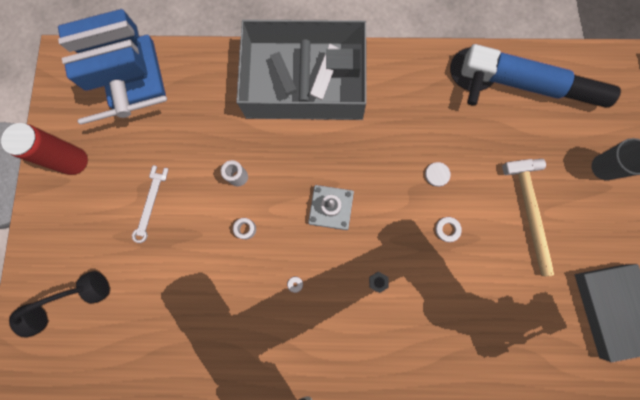

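View pics/scene0.png

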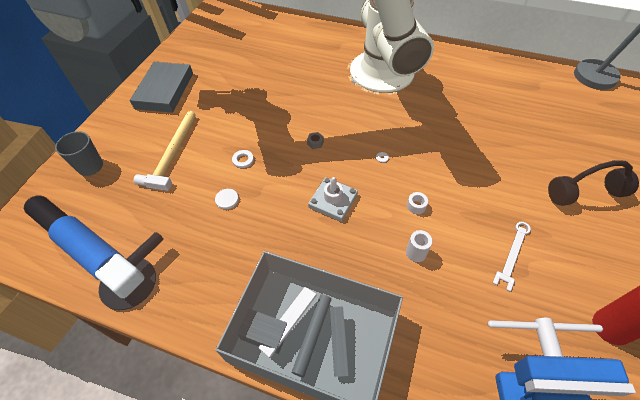

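The top view shows the washer at (448,229), the blank disc at (438,174), the short bushing at (244,229), the tall tube at (233,172) and the stand at about (331,206).

```bash
cat > h.py <<'E'
from station import r
import cv2,numpy as np
def cast(n,uv,z,p=None):
    p=p or r.camera_params(n);K=np.array(p["camera_matrix"]);E=np.array(p["extrinsics"])
    x=(np.array(uv,float)-K[:2,2])/K[0,0]
    if n=="wrist":
        t=np.linalg.norm(x);d=np.r_[x*np.sin(t)/max(t,1e-9),np.cos(t)]
    else: d=np.r_[x,1]
    R=E[:3,:3];c=-R.T@E[:3,3];d=R.T@d
    return (c+d*(z-c[2])/d[2])[:2]
def project(n,P,p=None):
    p=p or r.camera_params(n);K=np.array(p["camera_matrix"]);E=np.array(p["extrinsics"])
    q=E[:3,:3]@P+E[:3,3]
    x=q[:2]/q[2]
    if n=="wrist":
        m=np.linalg.norm(q[:2]);x=q[:2]/m*np.arctan2(m,q[2])
    return K[0,0]*x+K[:2,2]
def grey(im,lo=60,sat=60):
    h=cv2.cvtColor(im,cv2.COLOR_BGR2HSV);return ((h[...,1]<sat)&(h[...,2]>lo)).astype(np.uint8)*255
E
python3 - <<'E'
from h import *
im=cv2.imread("pics/top0.png");m=grey(im)
cs,hi=cv2.findContours(m,cv2.RETR_CCOMP,cv2.CHAIN_APPROX_NONE)
for c,h in zip(cs,hi[0]):
    if len(c)<12: continue
    (x,y),(a,b),t=cv2.fitEllipse(c)
    if 210<x<470 and 150<y<300: print(h[3]>=0,np.round([x,y,a,b,t],1),cv2.minAreaRect(c)[2],*[np.round(cast("top",(x,y),z),4) for z in(.01,.02,.028,.092)])
cv2.imwrite("pics/crop.png",cv2.resize(np.hstack([im[150:260,280:380],im[180:290,200:300],im[180:290,400:500]]),None,fx=2.6,fy=2.6,interpolation=2))
E
```

```text
False [294.7 284.2  15.   15.1  57.3] 45.0 [0.3461 0.0911] [0.3465 0.0901] [0.3469 0.0893] [0.35   0.0829]
True [294.8 284.    4.2   5.   90. ] 45.0 [0.3464 0.0909] [0.3469 0.0899] [0.3473 0.0891] [0.3503 0.0827]
False [378.3 281.6  18.   18.5 128.6] 90.0 [ 0.3543 -0.091 ] [ 0.3547 -0.0898] [ 0.355  -0.0888] [ 0.3574 -0.0812]
True [378.8 282.1  12.8  13.7  11.3] 45.0 [ 0.3533 -0.0922] [ 0.3537 -0.091 ] [ 0.354  -0.0901] [ 0.3565 -0.0823]
False [243.8 228.2  20.3  22.6  98.4] 90.0 [0.4668 0.2092] [0.4658 0.2068] [0.4651 0.2048] [0.4588 0.1893]
True [244.  228.2   9.9  11.7  30.7] 0.0 [0.4668 0.2086] [0.4658 0.2062] [0.465  0.2042] [0.4588 0.1888]
False [448.1 229.1  24.   25.6 119.8] 90.0 [ 0.471  -0.2476] [ 0.47   -0.2445] [ 0.4691 -0.242 ] [ 0.4626 -0.2223]
True [448.2 228.9  12.6  13.3 150.9] 45.0 [ 0.4715 -0.2476] [ 0.4704 -0.2445] [ 0.4696 -0.2421] [ 0.463  -0.2223]
False [330.7 207.1  45.9  46.4  93.1] 8.530765533447266 [0.5172 0.0148] [0.5156 0.0148] [0.5143 0.0147] [0.5042 0.0142]
False [437.3 173.9  23.3  24.5 113. ] 90.0 [ 0.5974 -0.2281] [ 0.5949 -0.2252] [ 0.5928 -0.2229] [ 0.5765 -0.2047]
False [233.6 172.8  21.2  28.7 126.8] 30.963754653930664 [0.5943 0.2396] [0.5918 0.2368] [0.5898 0.2346] [0.5737 0.2167]
```

View pics/crop.png

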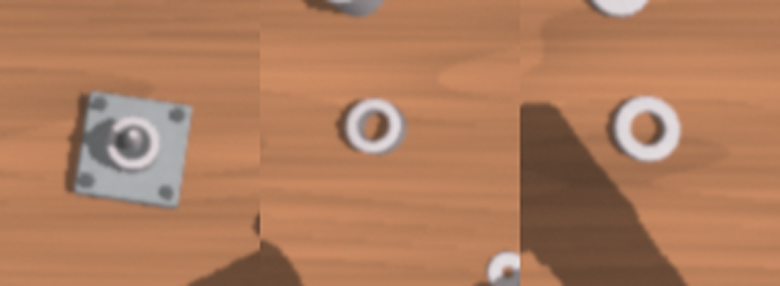

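The crop shows the plate slightly turned, with the spacer ring at about (331,205). The gripper can keep its present turn throughout. I'll go above the washer.

Call:
drive_tool:
  steps: [0,0,0,-0.033,0.021,0.008,1,0,0,0,-0.033,0.021,0.008,1,0,0,0,-0.033,0.021,0.008,1,0,0,0,-0.033,0.021,0.008,1,0,0,0,-0.033,0.021,0.008,1,0,0,0,-0.033,0.021,0.008,1,0,0,0,-0.033,0.021,0.008,1,0,0,0,-0.033,0.021,0.008,1,0,0,0,-0.033,0.021,0.008,1,0,0,0,-0.033,0.021,0.008,1]

```text
time_s: 0.93
tcp_pos: [0.4593, -0.264, 0.161]
ee_rot: [[-0.931, -0.365, -0.0], [-0.365, 0.931, 0.0], [0.0, 0.0, -1.0]]
wrist_force: [0.6, -0.1, -0.6]
gripper_width: 1.0
gripper_force: 0.0
```

Call:
drive_tool:
  steps: [0,0,0,-0.018,0.012,0,1,0,0,0,0,0,0,1,0,0,0,0,0,0,1,0,0,0,0,0,0,1]

```text
time_s: 1.27
tcp_pos: [0.4708, -0.2481, 0.1613]
ee_rot: [[-0.931, -0.365, -0.001], [-0.365, 0.931, 0.0], [0.001, 0.0, -1.0]]
wrist_force: [0.3, 0.5, 0.6]
gripper_width: 1.0
gripper_force: 0.0
```

```bash
python3 - <<'E'
from h import *
s=r.sense();p=r.camera_params("wrist");im=r.capture("wrist");cv2.imwrite("pics/w1.png",im)
print(s["time_s"],np.round(s["tcp_pos"],4),np.round(s["ee_rot"],3).tolist())
print(p["camera_matrix"],project("wrist",np.array([.471,-.2476,.01]),p))
m=grey(im)
cs,hi=cv2.findContours(m,cv2.RETR_CCOMP,cv2.CHAIN_APPROX_NONE)
for c,h in zip(cs,hi[0]):
    if len(c)<25: continue
    (x,y),(a,b),t=cv2.fitEllipse(c)
    if a>b*.7: print(h[3]>=0,np.round([x,y,a,b],1),np.round(cast("wrist",(x,y),.01,p),4))
print(cast("top",(331.2,205),.05))
E
```

```text
1.2667 [ 0.4708 -0.2481  0.1613] [[-0.931, -0.365, -0.001], [-0.365, 0.931, 0.0], [0.001, 0.0, -1.0]]
[[309.70691629   0.         322.87427062]
 [  0.         309.70691629 192.79060974]
 [  0.           0.           1.        ]] [322.38727455 183.64810132]
False [320.6 181.1  53.9  55.3] [ 0.4693 -0.2502]
True [320.5 181.4  28.4  30.2] [ 0.4695 -0.2502]
False [502.9 137.3  31.3  40.4] [ 0.3514 -0.087 ]
True [503.9 137.8  18.8  23.2] [ 0.3514 -0.0855]
[0.51549395 0.01358507]
```

View pics/w1.png

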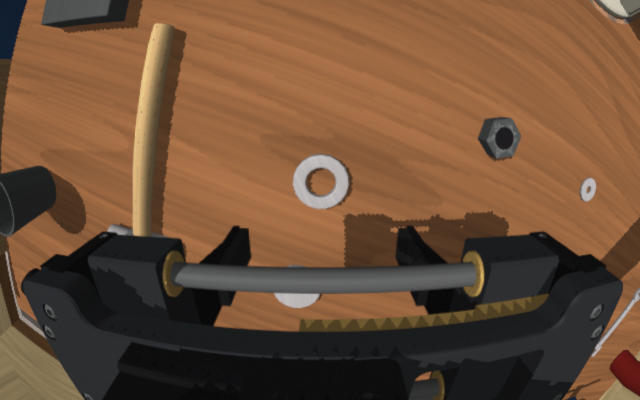

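The wrist view shows the washer at (321,181), centre about (0.470,-0.249), which is directly under the tool. I'll descend and grip.

Call:
drive_tool:
  steps: [0,0,0,0.001,0,0.03,1,0,0,0,0,0,0.03,1,0,0,0,0,0,0.03,1,0,0,0,0,0,0.03,1,0,0,0,0,0,0.01,1,0,0,0,0,0,0.007,1,0,0,0,0,0,0.003,1,0,0,0,0,0,0,1,0,0,0,0,0,0,0,0,0,0,0,0,0,0]

```text
time_s: 2.15
tcp_pos: [0.4712, -0.2488, 0.023]
ee_rot: [[-0.931, -0.365, 0.003], [-0.365, 0.931, -0.001], [-0.003, -0.002, -1.0]]
wrist_force: [-0.7, 0.1, -0.0]
gripper_width: 0.92
gripper_force: 0.0
```

Call:
drive_tool:
  steps: [0,0,0,0,0,0,0,0,0,0,0,0,0,0,0,0,0,0,0,0,0,0,0,0,0,0,0,0,0,0,0,0,0,0,0,0,0,0,0,0,0,0]

```text
time_s: 2.65
tcp_pos: [0.4707, -0.2485, 0.022]
ee_rot: [[-0.931, -0.365, 0.001], [-0.365, 0.931, -0.0], [-0.001, -0.001, -1.0]]
wrist_force: [-1.2, 0.0, 3.3]
gripper_width: 0.625
gripper_force: 30.0
```

Call:
drive_tool:
  steps: [0,0,0,0,0,-0.015,0,0,0,0,0,0,-0.03,0,0,0,0,0,0,-0.035,0,0,0,0,0,0,-0.035,0,0,0,0,0,0,-0.033,0,0,0,0,-0.018,0.03,0,0,0,0,0,-0.018,0.03,0,0,0,0,0,-0.018,0.03,0,0,0,0,0,-0.018,0.03,0,0,0,0,0,-0.018,0.03,0,0]

```text
time_s: 3.48
tcp_pos: [0.4983, -0.0744, 0.1689]
ee_rot: [[-0.931, -0.364, -0.002], [-0.364, 0.931, 0.0], [0.001, 0.001, -1.0]]
wrist_force: [0.6, 0.4, -2.2]
gripper_width: 0.634
gripper_force: 30.0
```

Call:
drive_tool:
  steps: [0,0,0,-0.018,0.018,0,0,0,0,0,0,0,0,0,0,0,0,0,0,0,0,0,0,0,0,0,0,0]

```text
time_s: 3.82
tcp_pos: [0.5086, -0.0526, 0.1688]
ee_rot: [[-0.931, -0.365, -0.002], [-0.365, 0.931, -0.0], [0.002, 0.001, -1.0]]
wrist_force: [0.1, -1.3, -2.6]
gripper_width: 0.628
gripper_force: 30.0
```

```bash
python3 - <<'E'
from h import *
s=r.sense();p=r.camera_params("wrist");im=r.capture("wrist");cv2.imwrite("pics/w2.png",im)
print(s["time_s"],np.round(s["tcp_pos"],4),s["gripper_width"],s["wrist_force"])
for z in(.02,.05,.092): print(z,project("wrist",np.array([.5155,.0140,z]),p))
E
```

```text
3.8167 [ 0.5086 -0.0526  0.1688] 0.6281207787810231 [ 0.07387633 -1.29927078 -2.57928434]
0.02 [380.45142722 213.42559996]
0.05 [386.05358564 224.75787194]
0.092 [395.80467725 244.74175985]
```

View pics/w2.png

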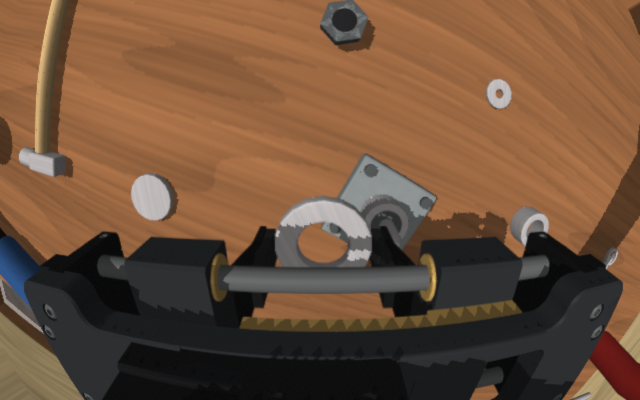

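The washer is held level at (323,240). The spacer is partly hidden near (388,220), so I'll move past it to see it clear.

Call:
drive_tool:
  steps: [0,0,0,-0.03,0.02,0,0,0,0,0,-0.03,0.02,0,0,0,0,0,-0.03,0.02,0,0,0,0,0,0,0,0,0,0,0,0,0,0,0,0,0,0,0,0,0,0,0]

```text
time_s: 4.37
tcp_pos: [0.5704, 0.035, 0.1688]
ee_rot: [[-0.931, -0.364, -0.002], [-0.364, 0.931, -0.0], [0.002, 0.0, -1.0]]
wrist_force: [-0.7, -0.3, -2.1]
gripper_width: 0.632
gripper_force: 30.0
```

```bash
python3 - <<'E'
from h import *
s=r.sense();p=r.camera_params("wrist");im=r.capture("wrist")
print(s["time_s"],np.round(s["tcp_pos"],4))
q=[project("wrist",np.array([.5155,.0140,z]),p) for z in(.02,.05,.092)];print(np.round(q,1))
x,y=np.round(q[1]).astype(int);print(x,y)
c=im[max(0,y-100):y+100,x-130:x+130].copy();print(max(0,y-100),x-130)
cv2.imwrite("pics/w3.png",cv2.resize(c,None,fx=3,fy=3,interpolation=2)[:600])
E
```

```text
4.3667 [0.5704 0.035  0.1688]
[[322.4 123.7]
 [322.4 126.1]
 [322.3 130.7]]
322 126
26 192
```

View pics/w3.png

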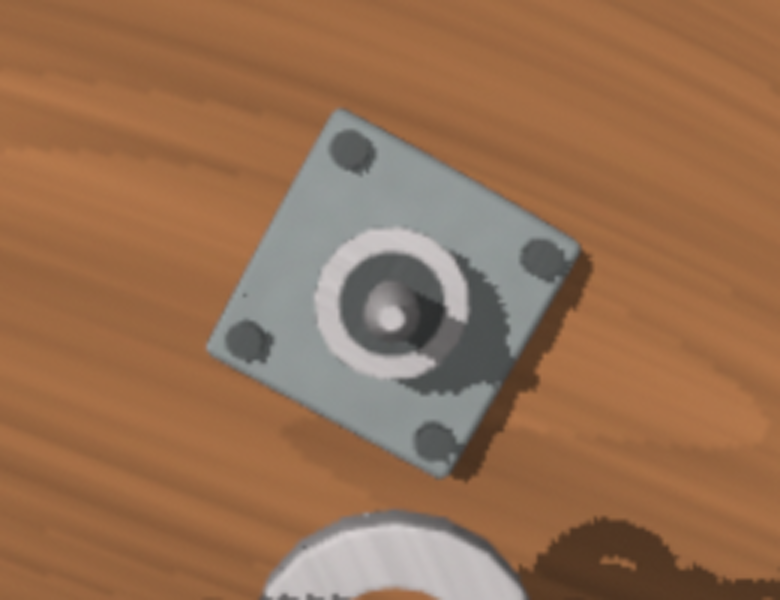

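The spacer centre is at (322.7,127) and the tip at (322.3,131.3). Both match the predicted seat (0.5155, 0.014) to within 1 mm. I'll thread the washer.

Call:
drive_tool:
  steps: [0,0,0,0.03,0,0,0,0,0,0,0.029,0,0,0,0,0,0,0,0,0,0,0,0,0,0,0,0,0,0,0,0,0,0,0.03,0,0,0,0,0,0,0.03,0,0,0,0,0,0,0.02,0,0,0,0,0,0,0.01,0,0,0,0,0,0,0.003,0,0,0,0,0,0,0,0]

```text
time_s: 5.25
tcp_pos: [0.5169, 0.0143, 0.0764]
ee_rot: [[-0.931, -0.365, -0.0], [-0.365, 0.931, -0.0], [0.0, -0.0, -1.0]]
wrist_force: [-0.2, 0.4, -1.2]
gripper_width: 0.632
gripper_force: 30.0
```

Call:
drive_tool:
  steps: [0,0,0,0,0,0,0,0,0,0,0,0,0.002,0,0,0,0,0,0,0,0]

```text
time_s: 5.5
tcp_pos: [0.5171, 0.0148, 0.0755]
ee_rot: [[-0.931, -0.365, 0.002], [-0.365, 0.931, 0.001], [-0.002, -0.0, -1.0]]
wrist_force: [0.2, 0.2, -0.7]
gripper_width: 0.632
gripper_force: 30.0
```

Call:
drive_tool:
  steps: [0,0,0,0.001,0,0.001,0,0,0,0,0,0,0.001,0,0,0,0,0,0,0,0,0,0,0,0,0,0,0,0,0,0,0,0,0,0]

```text
time_s: 5.92
tcp_pos: [0.5155, 0.0143, 0.0726]
ee_rot: [[-0.931, -0.365, 0.0], [-0.365, 0.931, 0.0], [-0.0, -0.0, -1.0]]
wrist_force: [-0.0, 0.2, -2.7]
gripper_width: 0.63
gripper_force: 30.0
```

Call:
drive_tool:
  steps: [0,0,0,0,0,0,1,0,0,0,0,0,0,1,0,0,0,0,0,0,1,0,0,0,0,0,0,1,0,0,0,0,0,0,1,0,0,0,0,0,0,1,0,0,0,0,0,0,1,0,0,0,0,0,0,1]

```text
time_s: 6.58
tcp_pos: [0.5154, 0.0142, 0.0726]
ee_rot: [[-0.931, -0.365, -0.0], [-0.365, 0.931, -0.0], [0.0, -0.0, -1.0]]
wrist_force: [-0.3, -0.6, -0.0]
gripper_width: 0.991
gripper_force: 0.0
```

Call:
drive_tool:
  steps: [0,0,0,0,0,-0.02,1,0,0,0,0,0,-0.035,1,0,0,0,0,0,-0.035,1,0,0,0,-0.003,0.028,0,1,0,0,0,-0.003,0.028,0,1,0,0,0,-0.003,0.028,0,1,0,0,0,-0.003,0.028,0,1,0,0,0,-0.003,0.028,0,1,0,0,0,-0.003,0.028,0,1,0,0,0,-0.004,0.028,0,1]

```text
time_s: 7.42
tcp_pos: [0.4636, 0.2058, 0.1627]
ee_rot: [[-0.931, -0.365, 0.0], [-0.365, 0.931, 0.0], [-0.0, 0.0, -1.0]]
wrist_force: [0.9, -0.1, -0.4]
gripper_width: 0.996
gripper_force: 0.0
```

Call:
drive_tool:
  steps: [0,0,0,0,0,0,1,0,0,0,0,0,0,1,0,0,0,0,0,0,1]

```text
time_s: 7.67
tcp_pos: [0.4641, 0.2045, 0.1624]
ee_rot: [[-0.931, -0.365, -0.0], [-0.365, 0.931, -0.0], [0.001, -0.0, -1.0]]
wrist_force: [-0.4, 0.5, -0.5]
gripper_width: 0.999
gripper_force: 0.0
```

```bash
python3 - <<'E'
from h import *
s=r.sense();p=r.camera_params("wrist");im=r.capture("wrist");sc=r.capture("scene")
print(s["time_s"],np.round(s["tcp_pos"],4))
print(project("wrist",np.array([.465,.2045,.028]),p))
cs,hi=cv2.findContours(grey(im),cv2.RETR_CCOMP,cv2.CHAIN_APPROX_NONE)
for c,h in zip(cs,hi[0]):
    if len(c)<25: continue
    (x,y),(a,b),t=cv2.fitEllipse(c)
    if a>b*.6: print(h[3]>=0,np.round([x,y,a,b],1),np.round(cast("wrist",(x,y),.028,p),4))
a=cv2.resize(sc[150:250,280:400],None,fx=3.3,fy=3.3,interpolation=2)
b=cv2.resize(im[80:280,220:420],(400,400));a=cv2.resize(a,(396,330));b=b[:330]
cv2.imwrite("pics/m4.png",np.hstack([a,b]))
E
```

```text
7.6667 [0.4641 0.2045 0.1624]
[321.67649071 188.84336844]
False [323.3 186.8  47.3  50.2] [0.4626 0.2052]
True [323.3 185.5  21.1  27.4] [0.4615 0.2047]
False [141.  165.4  84.5  95.6] [0.5093 0.0214]
False [258.7  30.9  30.5  33.7] [0.3489 0.0987]
True [258.5  30.8   9.6  10.9] [0.3489 0.0985]
False [106.5   6.7  20.1  26.3] [ 0.3601 -0.0821]
```

View pics/m4.png

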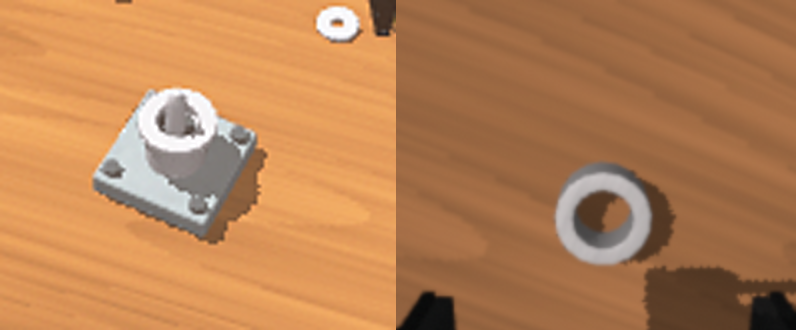

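The washer lies flat on the spacer with the axle through it. The bushing's top ring centre is at (321.5,189), which matches the prediction. I'll descend and grip.

Call:
drive_tool:
  steps: [0,0,0,-0.001,0,0.03,1,0,0,0,0,0,0.03,1,0,0,0,0,0,0.03,1,0,0,0,0,0,0.03,1,0,0,0,0,0,0.012,1,0,0,0,0,0,0.005,1,0,0,0,0,0,0,1,0,0,0,0,0,0,0,0,0,0,0,0,0,0,0,0,0,0,0,0,0]

```text
time_s: 8.6
tcp_pos: [0.4661, 0.2055, 0.0269]
ee_rot: [[-0.931, -0.365, 0.002], [-0.365, 0.931, 0.002], [-0.003, 0.001, -1.0]]
wrist_force: [0.1, -0.2, -1.1]
gripper_width: 0.852
gripper_force: 0.0
```

Call:
drive_tool:
  steps: [0,0,0,0,0,0,0,0,0,0,0,0,0,0,0,0,0,0,0,0,0,0,0,0,0,0,0,0,0,0,0,0,0,0,0,0,0,0,0,0,0,0]

```text
time_s: 9.1
tcp_pos: [0.4653, 0.2052, 0.0258]
ee_rot: [[-0.931, -0.365, 0.0], [-0.365, 0.931, 0.0], [-0.0, 0.0, -1.0]]
wrist_force: [-0.7, 0.2, 2.5]
gripper_width: 0.52
gripper_force: 30.0
```

Call:
drive_tool:
  steps: [0,0,0,0,0,-0.015,0,0,0,0,0,0,-0.03,0,0,0,0,0,0,-0.035,0,0,0,0,0,0,-0.035,0,0,0,0,0,0,-0.02,0,0,0,0,0.005,-0.04,0,0,0,0,0,0.005,-0.04,0,0,0,0,0,0.005,-0.04,0,0,0,0,0,0.004,-0.04,0,0,0,0,0,0.004,-0.036,0,0]

```text
time_s: 9.93
tcp_pos: [0.5149, 0.0122, 0.16]
ee_rot: [[-0.931, -0.365, -0.001], [-0.365, 0.931, -0.0], [0.001, 0.001, -1.0]]
wrist_force: [0.7, 0.9, -1.8]
gripper_width: 0.522
gripper_force: 30.0
```

Call:
drive_tool:
  steps: [0,0,0,0,0,0,0,0,0,0,0,0,0,0,0,0,0,0,0,0,0,0,0,0,0,0,0,0]

```text
time_s: 10.27
tcp_pos: [0.515, 0.015, 0.1602]
ee_rot: [[-0.931, -0.366, -0.001], [-0.366, 0.931, 0.0], [0.001, 0.0, -1.0]]
wrist_force: [-0.3, 0.1, -2.0]
gripper_width: 0.523
gripper_force: 30.0
```

Within 1 mm of the axle; I'll go down by 0.073 m to just above the washer.

Call:
drive_tool:
  steps: [0,0,0,0,-0.001,0.02,0,0,0,0,0,0,0.02,0,0,0,0,0,0,0.02,0,0,0,0,0,0,0.009,0,0,0,0,0,0,0.003,0,0,0,0,0,0,0.001,0,0,0,0,0,0,0,0,0,0,0,0,0,0,0,0,0,0,0,0,0,0]

```text
time_s: 11.02
tcp_pos: [0.5165, 0.0136, 0.0886]
ee_rot: [[-0.931, -0.365, 0.002], [-0.365, 0.931, 0.001], [-0.002, -0.0, -1.0]]
wrist_force: [0.9, 0.5, -2.7]
gripper_width: 0.526
gripper_force: 30.0
```

Call:
drive_tool:
  steps: [0,0,0,0.001,0,0.001,0,0,0,0,0,0,0.001,0,0,0,0,0,0,0,0,0,0,0,0,0,0,0,0,0,0,0,0,0,0]

```text
time_s: 11.43
tcp_pos: [0.5149, 0.0129, 0.0858]
ee_rot: [[-0.931, -0.365, 0.0], [-0.365, 0.931, -0.0], [-0.0, -0.0, -1.0]]
wrist_force: [-0.9, 0.4, -0.3]
gripper_width: 0.526
gripper_force: 30.0
```

Call:
drive_tool:
  steps: [0,0,0,0,0,0,1,0,0,0,0,0,0,1,0,0,0,0,0,0,1,0,0,0,0,0,0,1,0,0,0,0,0,0,1,0,0,0,0,0,0,1,0,0,0,0,0,0,1,0,0,0,0,0,0,1]

```text
time_s: 12.1
tcp_pos: [0.5149, 0.0129, 0.0856]
ee_rot: [[-0.931, -0.365, 0.0], [-0.365, 0.931, 0.0], [-0.0, -0.0, -1.0]]
wrist_force: [-1.0, -1.0, 0.5]
gripper_width: 0.981
gripper_force: 0.0
```

Call:
drive_tool:
  steps: [0,0,0,0,0,-0.02,1,0,0,0,0,0,-0.03,1,0,0,0,0,0,-0.035,1,0,0,0,-0.04,0,0,1,0,0,0,-0.03,0,0,1,0,0,0,0,0,0,1,0,0,0,0,0,0,1]

```text
time_s: 12.68
tcp_pos: [0.5806, 0.0389, 0.1699]
ee_rot: [[-0.931, -0.365, -0.001], [-0.365, 0.931, 0.0], [0.001, 0.0, -1.0]]
wrist_force: [-0.3, -1.2, -0.4]
gripper_width: 0.999
gripper_force: 0.0
```

```bash
python3 - <<'E'
from h import *
p=r.camera_params("wrist");im=r.capture("wrist");sc=r.capture("scene");s=r.sense()
print(s["time_s"],np.round(s["tcp_pos"],4))
for z in(.05,.06,.088): print(project("wrist",np.array([.5155,.0140,z]),p))
x,y=project("wrist",np.array([.5155,.0140,.088]),p).astype(int);y=max(y,80)
cv2.imwrite("pics/m5.png",np.hstack([cv2.resize(sc[140:250,280:390],(400,400)),cv2.resize(im[y-80:y+80,x-80:x+80],(400,400))]))
E
```

```text
12.7833 [0.579  0.0382 0.1697]
[322.6010011 113.0804576]
[322.59784529 113.53289294]
[322.58752594 115.01352282]
```

View pics/m5.png

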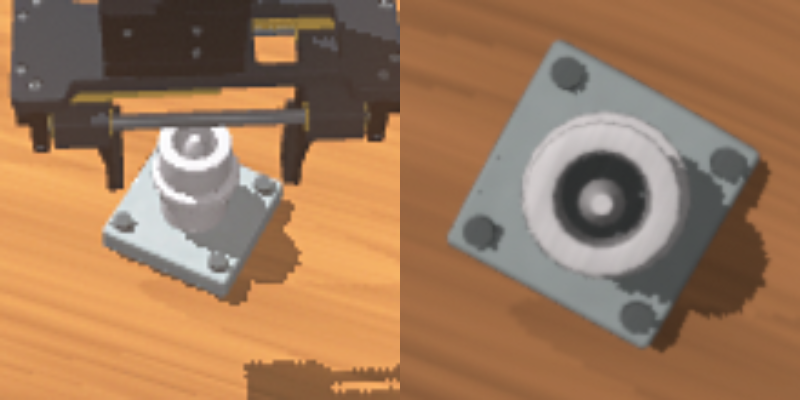

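Both pictures show the bushing upright and concentric on the flat washer, the axle inside it, and the gripper clear.

```bash
python3 -c "
from station import r
print(r.finish_job())"
```

```text
the job is handed in; nothing more can be done
None
```

The washer lies flat on the spacer and the bushing sits upright on top of it around the axle, with the gripper clear; the job was handed in at about 12.8 s, and the station gave no verdict.

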